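Gauge the lap arbor bushings and pull the rejects

TASK

Take the pin gauge from its stand and, starting with the bushing beside the rack's steel post and working along the row, try the pin in each of the three bushings, pushing it in as far as it will go. Stand any bushing that does not take the pin right up to its shoulder upright in the empty reject tray, and leave the ones that do in their nests. At the end the gauge must be back in its stand, fully down, and the other things on the ledge left where they are.

Things in the scene. Friction and masses are not known exactly. Their poses are not given: they have to be found in the camera images.
- gauge_grip (a point): Pin gauge, upright in its stand: a 16 mm square aluminium grip 50 mm long, below it a round steel shoulder 28 mm wide and 5 mm thick, below that a round steel pin 12 mm wide, 32 mm long, chamfered at its end. This point is the centre of the grip, 62 mm above the pin's end (30 mm above the shoulder's underside); z up along the pin, x and y square to the grip's flats. About 0.1 kg.
- gauge_tip (a point): The end of the gauge's pin, on its axis; same axes as gauge_grip. When the gauge is fully home in a hole its shoulder rests on the rim and this point lies 32 mm below the rim. In a bad bushing it stops 14 mm below the rim, so the shoulder stays 18 mm proud.
- stand_mouth (a point): Wooden gauge stand fixed on the ledge, a block 64 x 64 mm, 44 mm tall, with one vertical hole 17 mm wide and 36 mm deep in the middle of its top. This point is the centre of the hole's mouth; z up, x and y along the block's sides. It may be on either side of the rack.
- rack: Flat aluminium rack fixed on the ledge, 66 x 250 mm, 10 mm thick, with three round nests 39 mm wide and 5 mm deep in a row along its y axis, 75 mm apart. A small steel post with a ball top, 31 mm tall above the plate, stands 117 mm from the middle at its +y end, beside nest 1. Origin under its centre, z up.
- nest1 (a point): Centre of the floor of nest 1, 5 mm above the ledge; the nest next to the steel post. A bushing in it rises 52 mm above this point. Axes are those of the rack.
- nest2 (a point): Centre of the floor of nest 2, 5 mm above the ledge; the middle nest. A bushing in it rises 52 mm above this point. Axes are those of the rack.
- nest3 (a point): Centre of the floor of nest 3, 5 mm above the ledge; the nest farthest from the post. A bushing in it rises 52 mm above this point. Axes are those of the rack.
- bushing_a_center (a point): Steel arbor bushing, upright tube 36 mm wide, 52 mm tall, about 0.3 kg, in one of the nests (which one varies; 1.5 mm play all round). This point is its centre, 26 mm above its underside, z along the bore. The bore is 14 mm wide at the mouth on all three; a good one is 14 mm right through, a bad one narrows to under 10 mm at 14 mm below the mouth. Only the gauge shows which are bad.
- bushing_b_center (a point): Steel arbor bushing, upright tube 36 mm wide, 52 mm tall, about 0.3 kg, in one of the nests (which one varies; 1.5 mm play all round). This point is its centre, 26 mm above its underside, z along the bore. The bore is 14 mm wide at the mouth on all three; a good one is 14 mm right through, a bad one narrows to under 10 mm at 14 mm below the mouth. Only the gauge shows which are bad.
- bushing_c_center (a point): Steel arbor bushing, upright tube 36 mm wide, 52 mm tall, about 0.3 kg, in one of the nests (which one varies; 1.5 mm play all round). This point is its centre, 26 mm above its underside, z along the bore. The bore is 14 mm wide at the mouth on all three; a good one is 14 mm right through, a bad one narrows to under 10 mm at 14 mm below the mouth. Only the gauge shows which are bad.
- tray_in (a point): Empty shallow grey reject tray fixed on the ledge, 140 x 140 mm outside, 20 mm tall, walls 4 mm thick (132 mm square inside). This point is the centre of its inner floor, z up, x and y along its walls; its rim lies about 16 mm higher. It may be on either side of the rack.
- bushing_a: The same bushing as bushing_a_center; origin at the centre of its underside.
- bushing_b: The same bushing as bushing_b_center; origin at the centre of its underside.
- bushing_c: The same bushing as bushing_c_center; origin at the centre of its underside.
- gauge: The same gauge as gauge_grip and gauge_tip; origin at the end of the pin.
- jar: Bystander, to be left alone: clear glass bead jar with an aluminium cap, 58 mm wide, 76 mm tall. Origin under it.
- fluorite: Bystander, to be left alone: fluorite octahedron, about 28 mm across, lying on a face. Origin under it.
- guard: Bystander, to be left alone: aluminium cabbing wheel guard, an arch 136 mm long over its feet, 42 mm wide and 57 mm high. Origin under it.
- wedge: Bystander, to be left alone: wooden angle wedge, 66 x 35 mm, 32 mm high at its thick end. Origin under it.
- brush: Bystander, to be left alone: small brush, 160 mm long, lying flat. Origin under it.
- spanner: Bystander, to be left alone: spanner, 150 mm long, lying flat. Origin under it.
There are look-alikes about, which are no part of the job. What is shaped like the bushing_b but red is not meant. Leave any red look-alike of the bushing_c alone.

How it is judged:
By the outcome, as a careful person would: the job done as asked, in the order asked, and still so for the second after the job is handed in, with the robot touching nothing.
It also fails if it takes over 69 s, if anything falls off the work surface, if the arm or the gripper's body presses on something with over 40 N, if the wrist force passes 120 N, or if a joint passes its speed limit or range.

ROBOT

A 6-joint arm with a two-finger parallel gripper is mounted at the origin on the work surface. World frame = base frame: x ahead of the robot, y to its left, z up, the work surface at z = 0. Lengths are in m, angles in rad, forces in N, time in s.
With the tool pointing down it reaches from about 0.35 to 0.775 m from the base axis. Payload 5.5 kg.
Tool frame: the origin (TCP) lies midway between the tips of the shut fingers; the grasp point (between the pads) lies 19 mm behind it; z points along the fingers, y is the line along which they close (so a half turn about z gives the same grasp; the last joint's range is limited). The gripper opens to 85 mm and grips with 20 to 120 N. Pads are 22 mm wide; open, the fingers measure 114 mm over their backs; the gripper's body (76 mm by 85 mm) begins 54 mm behind the grasp point. The pads swing forward as they close: fully open they stand 13 mm farther back than shut.
Start: joints at [1.199, 0.313, 0.046, 1.304, 0, 1.431], TCP at [0.132, 0.56, 0.231] pointing down, gripper open.
Joint ranges: [-2.76, 2.76], [-0.86, 1.69], [-1.03, 1.26], [-2.2, 2.34], [-1.47, 1.5], [-3.14, 3.14]. Speed limits (rad/s): [2.57, 2.57, 3.14, 3.14, 3.14, 3.14].

INTERFACE

Orientations are given as a unit quaternion [w, x, y, z].
In Python, from workcell import telemetry, imaging, env gives the robot as it stands. The module is installed in compiled form; this text tells all that it offers.
- The arm moves only by the tool step_arm, never from a script. Its argument "moves" is a list of rows, each a list of 3 entries, a list of its own where there are three numbers: the shift along the tool's x, y, z in mm, then the turn, a rotation vector about the tool's x, y, z in rad, then the finger opening in mm, from 0 to 85.4. A call has 1 to 8 rows; each row is the pose to reach, as a shift and turn from the pose commanded when the call began, along the tool's axes at that moment; what a row does not reach only later rows make up. A row lasts 1/12 s, in which the tool goes at most 41.7 mm and 7.16 degrees, less where a joint would pass 70% of its speed; a pose out of reach is approached as far as the arm can. A call with a gripper value outside its range is refused whole. The fingers move at their own pace and stop on an object; "grip_force" is the grip in N (left out, the last holds). Time passes only in rows, so rows that repeat a pose let the fingers close. It gives the time, the measured TCP pose, the force, the opening and the grip force at its end, in the units of the state.
- telemetry.get_state(): the state, without advancing time (a new reading comes with each control period).
- imaging.read_camera(name): name is "side" or "top" or "wrist"; returns the picture (400x640x3 uint8, red, green, blue); there is no depth.
- imaging.camera_params(name): a dict with "camera_matrix" (3x3 intrinsics, pixels), "D" ([k1, k2, p1, p2, k3] as OpenCV has them; the pictures are not rectified), "pose" (4x4, takes a point from camera to world coordinates). Camera axes: x right, y up, looking along -z (the intrinsics and any distortion apply to the point x, -y, -z); pixel columns grow to the right and rows downward; lengths in m; the calibration is good to about 2 mm. A picture is of the moment at which its call begins: read the wrist's pose just before it. camera_params takes no time and is no camera call; for the wrist camera it gives the pose at the moment of the call.
- env.hand_in(): hands the job in; it is judged then, once.
The state is a dict: "clock": time; "joint_pos": joint angles; "qvel": joint speeds; "tau": joint torques, N m; "tcp_pos": TCP position; "orientation": TCP orientation; "wrist_force": force on the tool from outside, world axes, zero at the start; "ft_torque": the same for the moment, N m; "finger_gap": finger opening in m; "grip_force": force on a finger pad.
Only numpy, scipy, OpenCV 4.12 (cv2) and the standard library are available. Lean on these libraries where they do the work, as an engineer would, in place of code of your own. Each camera call takes 0.05 s, during which the arm holds its last target. There are 200 camera calls.

## Working session

There is one attempt and no reset: what is moved stays moved. The work goes in short steps, Python scripts to look and compute and a tool call to move; the robot and the scene stay as the last step left them, time stands still between calls to the robot, and variables do not carry over. Pictures are saved under pics/ and viewed, at most 10 in all, crops included, and the job is handed in when it is done.

Besides the shell and the picture viewer there is one more tool, called after "Request:" as name(argument=value, ...) on one line, values as JSON. step_arm: Moves the arm, as the interface text tells. Its arguments: {"type":"object","properties":{"moves":{"type":"array"},"grip_force":{"type":"number"}},"required":["moves"]}

```bash
mkdir -p pics; python3 - <<'E'
from workcell import telemetry, imaging
import cv2
for n in("top","side"):
    cv2.imwrite(f"pics/{n}0.png",imaging.read_camera(n)[:,:,::-1])
    p=imaging.camera_params(n);print(n,p["camera_matrix"],p["D"],p["pose"])
s=telemetry.get_state();print(s)
E
```

```text
top [[418.52009528   0.         318.17656621]
 [  0.         418.52009528 198.77727108]
 [  0.           0.           1.        ]] [0.00988986 0.         0.         0.         0.        ] [[-0.01473201  0.99694885 -0.07665486  0.45456982]
 [-0.99973665 -0.01603543 -0.01641612 -0.04316195]
 [-0.01759523  0.07639284  0.99692254  1.2578097 ]
 [ 0.          0.          0.          1.        ]]
side [[458.73899477   0.         316.51834707]
 [  0.         458.73899477 199.43950636]
 [  0.           0.           1.        ]] [0.03345424 0.         0.         0.         0.        ] [[-0.89259595  0.33945985 -0.29671447  0.22445793]
 [-0.45081441 -0.66289345  0.59777808  0.69297799]
 [ 0.00623158  0.66733746  0.74472941  0.96879959]
 [ 0.          0.          0.          1.        ]]
{'clock': 0.1, 'joint_pos': array([ 1.19945350e+00,  3.13946223e-01,  4.50954280e-02,  1.30357190e+00,
       -2.03940551e-06,  1.43118337e+00]), 'qvel': array([-1.66470377e-04, -1.37026512e-03,  2.87296260e-03, -1.43638038e-03,
       -1.04113676e-03, -1.48194379e-05]), 'tau': array([ 2.42146110e-03, -4.81724167e+01,  2.99244457e+01,  1.27735839e-02,
       -1.63004484e-04, -1.57648350e-05]), 'tcp_pos': array([0.13191079, 0.55921103, 0.23048728]), 'orientation': array([-2.04511206e-04,  1.15605826e-01,  9.93294836e-01, -7.87047340e-04]), 'wrist_force': array([0.35116204, 0.00839767, 0.33295583]), 'ft_torque': array([-0.06474204,  0.00418471, -0.04655173]), 'grip_force': 0.0, 'finger_gap': 0.08520481375473955}
```

View pics/top0.png

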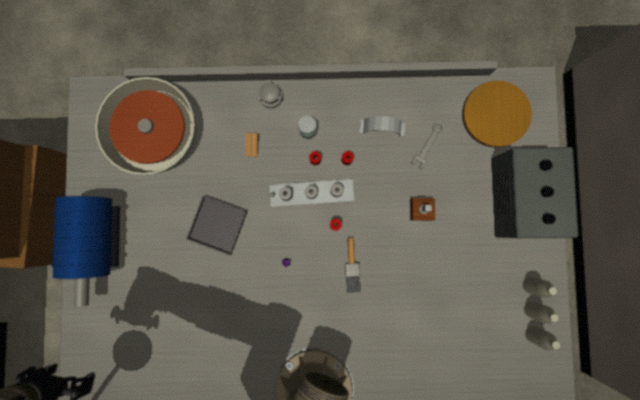

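View pics/side0.png

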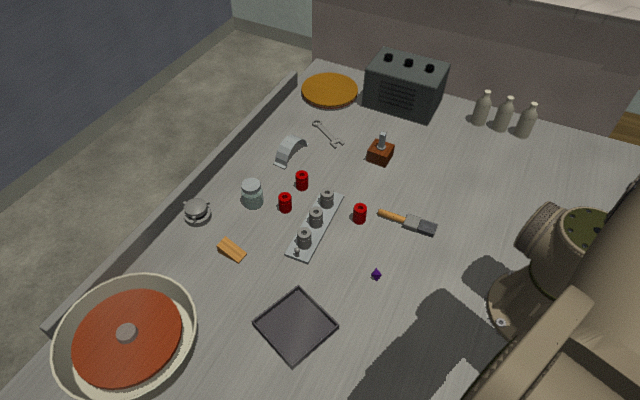

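The top view shows the rack (270–354, 180–205) with its post at the left (+y) end. The tray is at (218,223), the stand with the gauge at (423,208), and the red look-alikes at (316,157), (348,157) and (336,224). I'll enlarge the top and side views.

```bash
python3 - <<'E'
import cv2
a=cv2.imread("pics/top0.png")[165:260,180:445];b=cv2.imread("pics/side0.png")[125:265,270:410]
cv2.imwrite("pics/topc.png",cv2.resize(a,None,fx=3,fy=3,interpolation=cv2.INTER_CUBIC))
cv2.imwrite("pics/sidec.png",cv2.resize(b,None,fx=4,fy=4,interpolation=cv2.INTER_CUBIC))
E
cat >h.py <<'E'
import numpy as np,cv2
from workcell import telemetry, imaging
def world(n,u,v,z,p=None):
    p=p or imaging.camera_params(n)
    K=np.array(p["camera_matrix"]);D=np.array(p["D"]);T=np.array(p["pose"])
    q=cv2.undistortPoints(np.array([[[u,v]]],float),K,D)[0,0]
    d=T[:3,:3]@[q[0],-q[1],-1]
    return T[:3,3]+d*(z-T[2,3])/d[2]
def project(n,X,p=None):
    p=p or imaging.camera_params(n);T=np.array(p["pose"])
    c=(np.linalg.inv(T)@np.r_[X,1])[:3]*[1,-1,-1]
    return cv2.projectPoints(c[None],np.zeros(3),np.zeros(3),np.array(p["camera_matrix"]),np.array(p["D"]))[0].ravel()
def R(s=None):
    from scipy.spatial.transform import Rotation
    s=s or telemetry.get_state();q=s["orientation"];return Rotation.from_quat([*q[1:],q[0]])
E
```

```text
(no output)
```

View pics/topc.png

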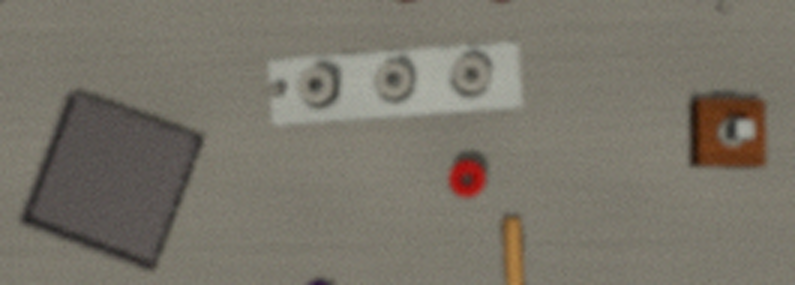

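View pics/sidec.png

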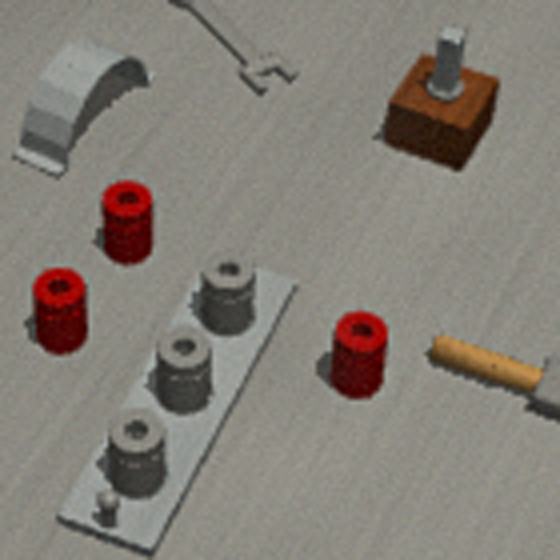

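The top crop shows the bushing mouths at (318,83), (394,79) and (471,74), the grip top at about (745,128), the shoulder at (732,130), and tray corners at (74,92), (203,137), (155,267) and (24,218). In the side crop the mouths are at (137,430), (184,347) and (230,269), and the grip top is at (453,36).

```bash
python3 - <<'E'
from h import *
t=lambda u,v,z:world("top",180+(u-1)/3,165+(v-1)/3,z).round(4)
s=lambda u,v,z:world("side",270+(u-1.5)/4,125+(v-1.5)/4,z).round(4)
for u,v in((318,83),(394,79),(471,74)):print("T",t(u,v,.057))
for u,v in((137,430),(184,347),(230,269)):print("S",s(u,v,.057))
print("grip",t(745,128,.099),s(453,36,.099),"shoulder",t(732,130,.049),s(446,88,.049))
print("stand",[t(*c,.044)[:2] for c in((694,99),(765,98),(766,165),(692,165))])
print("standS",[s(*c,.044)[:2] for c in((415,56),(499,77),(461,128),(388,103))])
print("tray",[t(*c,.02)[:2] for c in((74,92),(203,137),(155,267),(24,218))])
print("rack",[t(*c,.01)[:2] for c in((269,61),(519,42),(523,104),(273,124))])
print(R().as_matrix().round(3)); p=imaging.camera_params("wrist");print(p["camera_matrix"],p["D"],R().as_matrix().T@(p["pose"][:3,3]-telemetry.get_state()["tcp_pos"]))
print(R().as_matrix().T@p["pose"][:3,:3])
E
```

```text
T [0.5671 0.0701 0.057 ]
T [ 0.5697 -0.003   0.057 ]
T [ 0.5733 -0.0771  0.057 ]
S [0.5663 0.0738 0.057 ]
S [ 5.71e-01 -5.00e-04  5.70e-02]
S [ 0.5746 -0.0766  0.057 ]
grip [ 0.5151 -0.3267  0.099 ] [ 0.5148 -0.324   0.099 ] shoulder [ 0.516  -0.3264  0.049 ] [ 0.5143 -0.3238  0.049 ]
stand [array([ 0.5468, -0.2921]), array([ 0.5467, -0.3603]), array([ 0.4821, -0.3589]), array([ 0.4832, -0.2882])]
standS [array([ 0.5505, -0.3528]), array([ 0.4846, -0.3593]), array([ 0.4897, -0.293 ]), array([ 0.5483, -0.2938])]
tray [array([0.5655, 0.3164]), array([0.5187, 0.188 ]), array([0.3917, 0.2355]), array([0.4415, 0.3651])]
rack [array([0.5944, 0.1235]), array([ 0.6093, -0.1269]), array([ 0.5471, -0.1295]), array([0.5311, 0.1199])]
[[-0.973  0.23  -0.001]
 [ 0.23   0.973 -0.002]
 [ 0.    -0.002 -1.   ]]
[[295.87333269   0.         315.77009023]
 [  0.         295.87333269 198.00183984]
 [  0.           0.           1.        ]] [-0.04607739  0.          0.          0.          0.        ] [ 0.07570704 -0.00106601 -0.14352003]
[[-9.43580682e-04  9.54576724e-01  2.97963735e-01]
 [ 9.99998207e-01  1.38985939e-03 -1.28588949e-03]
 [-1.64160788e-03  2.97961988e-01 -9.54576324e-01]]
```

Request:
step_arm(moves=[[[-404,-326,0],[0,0,1.286],85],[[-404,-326,0],[0,0,1.286],85],[[-404,-326,0],[0,0,1.286],85],[[-404,-326,0],[0,0,1.286],85],[[-404,-326,0],[0,0,1.286],60],[[-404,-326,0],[0,0,1.286],60],[[-404,-326,0],[0,0,1.286],60],[[-404,-326,0],[0,0,1.286],60]])

```text
clock: 0.77
tcp_pos: [0.337, 0.2945, 0.2311]
orientation: [-0.0, 0.58, 0.815, -0.0]
wrist_force: [0.5, 1.0, -0.4]
finger_gap: 0.0603
grip_force: 0.0
```

Request:
step_arm(moves=[[[-644,-34,0],[0,0,0.281],60],[[-644,-34,0],[0,0,0.281],60],[[-644,-34,0],[0,0,0.281],60],[[-644,-34,0],[0,0,0.281],60],[[-644,-34,0],[0,0,0.281],60],[[-644,-34,0],[0,0,0.281],60],[[-644,-34,0],[0,0,0.281],60],[[-644,-34,0],[0,0,0.281],60]])

```text
clock: 1.43
tcp_pos: [0.4304, -0.0255, 0.2312]
orientation: [-0.0, 0.686, 0.727, 0.0]
wrist_force: [1.1, 0.1, 0.1]
finger_gap: 0.0601
grip_force: 0.0
```

```bash
cat >>h.py <<'E'
def to(x,y,z,yaw=None):
    "tool-frame shift (mm) from the present TCP; yaw = wanted angle of tool y in degrees"
    s=telemetry.get_state();M=R(s).as_matrix()
    d=(M.T@(np.array([x,y,z])-s["tcp_pos"])*1000).round(1)
    y0=np.degrees(np.arctan2(M[1,1],M[0,1]));tilt=M[:,2].round(4)
    print("tcp",s["tcp_pos"].round(4),"yaw",y0.round(2),"z",tilt,"shift",d,"turn", None if yaw is None else np.radians(y0-yaw).round(3),"F",s["wrist_force"].round(1))
def shot(n,f,crop=None,k=1):
    p=imaging.camera_params(n);im=imaging.read_camera(n)[:,:,::-1]
    np.save(f"pics/{f}.npy",p["pose"])
    if crop: a,b,c,d=crop;im=im[b:d,a:c]
    cv2.imwrite(f"pics/{f}.png",cv2.resize(im,None,fx=k,fy=k,interpolation=cv2.INTER_CUBIC))
def saved(f):
    p=dict(imaging.camera_params("wrist"));p["pose"]=np.load(f"pics/{f}.npy");return p
E
python3 - <<'E'
from h import *
shot("wrist","w1"); p=saved("w1")
for X in((.567,.072,.057),(.57,-.002,.057),(.574,-.077,.057),(.515,-.325,.099)):print(project("wrist",X,p).round(1))
to(.515,-.325,.231,3)
E
```

```text
[453.5  92.9]
[443.9 163.9]
[435.6 227.4]
[367.3 412.9]
tcp [ 0.4334 -0.0323  0.2311] yaw 2.93 z [ 0.0022 -0.0048 -1.    ] shift [-296.5   66.5    1.6] turn -0.001 F [ 4.4 -5.9 -0.2]
```

View pics/w1.png

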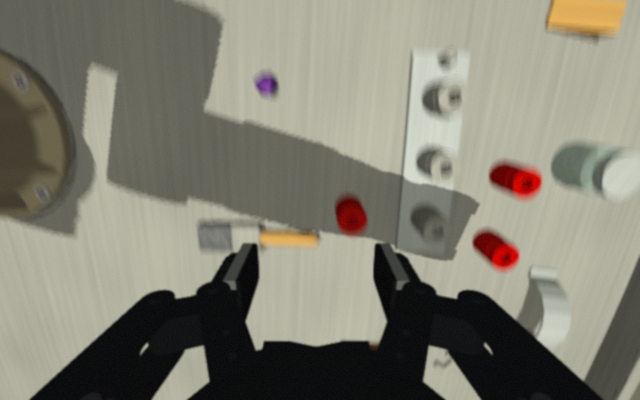

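The mouths appear at about (453,95), (444,164) and (436,228), which matches the predictions. The fingertips sit near row 245.

Request:
step_arm(moves=[[[-296,66,0],[0,0,0],50],[[-296,66,0],[0,0,0],50],[[-296,66,0],[0,0,0],50],[[-296,66,0],[0,0,0],50],[[-296,66,0],[0,0,0],50],[[-296,66,30],[0,0,0],50],[[-296,66,60],[0,0,0],50],[[-296,66,60],[0,0,0],50]])

```text
clock: 2.15
tcp_pos: [0.5142, -0.318, 0.1696]
orientation: [0.0, 0.687, 0.727, -0.0]
wrist_force: [0.6, 0.3, -0.5]
finger_gap: 0.0502
grip_force: 0.0
```

Request:
step_arm(moves=[[[0,0,0],[0,0,0],50],[[0,0,0],[0,0,0],50],[[0,0,0],[0,0,0],50]])

```text
clock: 2.4
tcp_pos: [0.5133, -0.3142, 0.1711]
orientation: [-0.001, 0.686, 0.727, 0.0]
wrist_force: [-0.1, -0.1, 0.5]
finger_gap: 0.0498
grip_force: 0.0
```

```bash
python3 - <<'E'
from h import *
shot("wrist","w2",(190,60,450,260),3); p=saved("w2")
for X in((.515,-.325,.099),(.515,-.325,.049),(.515,-.325,.044)):print(((project("wrist",X,p)-[190,60])*3+1).round(1))
to(.515,-.325,.055,3)
E
```

```text
[382.4 484.5]
[381.5 425.8]
[381.5 421. ]
tcp [ 0.5138 -0.3141  0.1721] yaw 3.37 z [ 3.e-04  2.e-04 -1.e+00] shift [-11.    0.6 117. ] turn 0.006 F [-0.4 -1.   0.1]
```

View pics/w2.png

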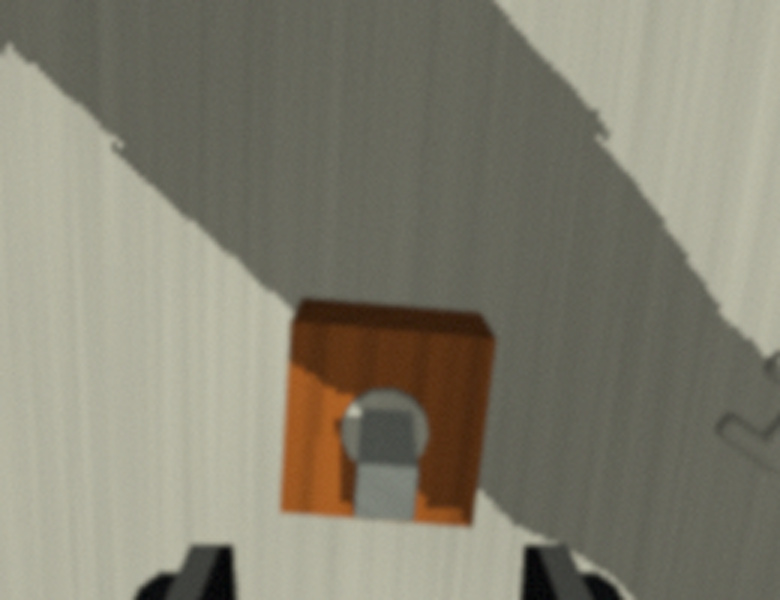

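Grip top is centred at (387,491), the shoulder at (385,431), and the flats are turned about 4° clockwise in the picture.

```bash
python3 - <<'E'
from h import *
p=saved("w2")
w=lambda u,v,z:world("wrist",190+(u-1)/3,60+(v-1)/3,z,p).round(4)
print(w(387,491,.099),w(385,431,.049))
c=[w(294,331,.044),w(494,336,.044),w(472,525,.044),w(282,512,.044)];print(c,np.mean(c,0))
to(*w(386,431,.049)[:2],.055,-1)
E
```

```text
[ 0.5163 -0.3267  0.099 ] [ 0.5162 -0.3266  0.049 ]
[array([ 0.4862, -0.2973,  0.044 ]), array([ 0.5483, -0.2953,  0.044 ]), array([ 0.5471, -0.3594,  0.044 ]), array([ 0.484 , -0.3584,  0.044 ])] [ 0.5164 -0.3276  0.044 ]
tcp [ 0.5138 -0.3141  0.1721] yaw 3.37 z [ 3.e-04  2.e-04 -1.e+00] shift [-12.6   2.  117. ] turn 0.076 F [-0.4 -1.   0.1]
```

Request:
step_arm(moves=[[[-12,2,20],[0,0,0.076],50],[[-12.6,2,50],[0,0,0.076],50],[[-12.6,2,85],[0,0,0.076],50],[[-12.6,2,117],[0,0,0.076],50],[[-12.6,2,117],[0,0,0.076],50],[[-12.6,2,117],[0,0,0.076],12],[[-12.6,2,117],[0,0,0.076],10],[[-12.6,2,117],[0,0,0.076],10]], grip_force=60)

```text
clock: 3.12
tcp_pos: [0.5182, -0.3285, 0.0577]
orientation: [0.003, 0.713, 0.701, 0.0]
wrist_force: [-2.5, 3.1, 5.5]
finger_gap: 0.0155
grip_force: 58.3
```

Request:
step_arm(moves=[[[0,0,0],[0,0,0],10],[[0,0,0],[0,0,0],10],[[0,0,0],[0,0,0],10]])

```text
clock: 3.37
tcp_pos: [0.5182, -0.3286, 0.0577]
orientation: [0.003, 0.713, 0.701, 0.001]
wrist_force: [0.3, 1.7, 8.5]
finger_gap: 0.0154
grip_force: 59.0
```

```bash
python3 - <<'E'
from h import *
to(.5163,-.3267,.055,-1);print(telemetry.get_state()["finger_gap"])
E
```

```text
tcp [ 0.5182 -0.3286  0.0577] yaw -1.01 z [ 0.0045 -0.0028 -1.    ] shift [ 1.8 -2.   2.7] turn -0.0 F [0.3 1.7 8.5]
0.01543077157865046
```

Request:
step_arm(moves=[[[0,0,-40],[0,0,0],10],[[0,0,-70],[0,0,0],10],[[40,4,-90],[0,0,0],10],[[80,8,-90],[0,0,0],10],[[120,12,-90],[0,0,0],10],[[160,16,-90],[0,0,0],10],[[200,20,-90],[0,0,0],10],[[240,24,-90],[0,0,0],10]])

```text
clock: 4.03
tcp_pos: [0.5454, -0.0865, 0.1462]
orientation: [0.001, 0.714, 0.701, 0.001]
wrist_force: [1.4, 0.7, -0.8]
finger_gap: 0.0149
grip_force: 60.0
```

Request:
step_arm(moves=[[[40,5,0],[0,0,0],10],[[80,9,0],[0,0,0],10],[[120,14,0],[0,0,0],10],[[150,18,0],[0,0,0],10],[[160,18,0],[0,0,0],10],[[160,18,0],[0,0,0],10],[[160,18,0],[0,0,0],10],[[160,18,0],[0,0,0],10]])

```text
clock: 4.7
tcp_pos: [0.5658, 0.0707, 0.1449]
orientation: [0.0, 0.714, 0.7, 0.0]
wrist_force: [1.0, -0.2, -0.3]
finger_gap: 0.0153
grip_force: 60.0
```

```bash
python3 - <<'E'
from h import *
shot("wrist","w3",(200,80,440,280),3); p=saved("w3")
s=telemetry.get_state();M=R(s).as_matrix()
for d in(.0137,.0457):print("gauge shoulder/tip",((project("wrist",s["tcp_pos"]+M@[.0019,0,d],p)-[200,80])*3+1).round(1))
for y in(.072,-.002):print("bush",((project("wrist",(.567 if y>0 else .57,y,.057),p)-[200,80])*3+1).round(1))
to(.567,.07,.145,-1)
E
```

```text
gauge shoulder/tip [348.  475.7]
gauge shoulder/tip [347.8 416.1]
bush [351.7 361.1]
bush [366.4 596.6]
tcp [0.5658 0.0703 0.1448] yaw -1.12 z [ 7.e-04 -3.e-04 -1.e+00] shift [-0.3  1.2 -0.2] turn -0.002 F [-0.2  0.  -1.2]
```

View pics/w3.png

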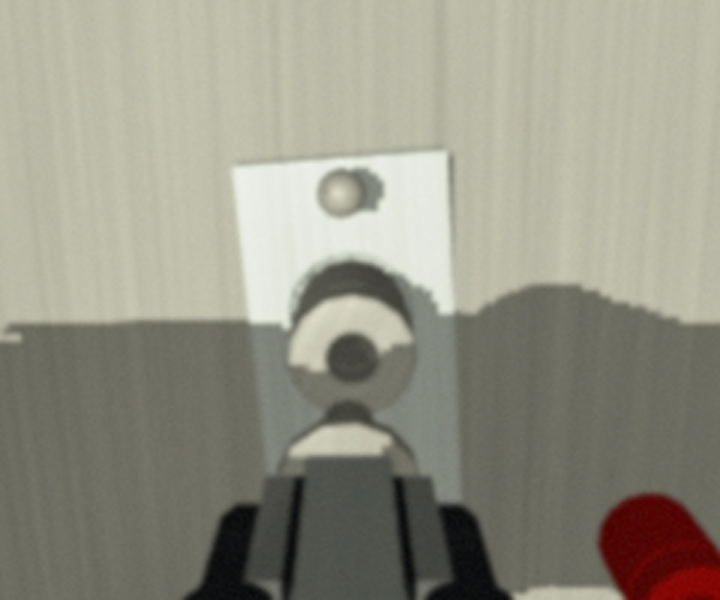

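The bushing mouth is at (352,356), the shoulder's far edge at row ~423 (cols 280–415), and the pin's far end at row ~401, col 348.

```bash
python3 - <<'E'
from h import *
p=saved("w3");s=telemetry.get_state();M=R(s).as_matrix()
f=lambda d:((project("wrist",s["tcp_pos"]+M@d,p)-[200,80])*3+1).round(1)
for o in(-.003,-.001,.001,.003):print(o,"pin end far (r5-6)",f([o+.005,0,.0457]),f([o+.006,0,.043]),"shoulder far bot/top",f([o+.014,0,.0137]),f([o+.014,0,.0087]))
w=lambda u,v,z:world("wrist",200+(u-1)/3,80+(v-1)/3,z,p).round(4)
print(w(352,357,.057),w(351.5,354,.057),"post",w(341,192,.038))
E
```

```text
-0.003 pin end far (r5-6) [347.8 415.7] [347.8 415.9] shoulder far bot/top [347.9 432.2] [348.  442.4]
-0.001 pin end far (r5-6) [347.8 407.5] [347.8 407.6] shoulder far bot/top [347.9 422.4] [348.  432.3]
0.001 pin end far (r5-6) [347.8 399.3] [347.8 399.2] shoulder far bot/top [347.9 412.5] [348.  422.2]
0.003 pin end far (r5-6) [347.7 390.9] [347.8 390.8] shoulder far bot/top [347.9 402.6] [348.  412.1]
[0.5671 0.0732 0.057 ] [0.567 0.074 0.057] post [0.5649 0.1157 0.038 ]
```

Request:
step_arm(moves=[[[2.4,1,15],[0,0,0],10],[[2.4,1,30],[0,0,0],10],[[2.4,1,38],[0,0,0],10],[[2.4,1,42],[0,0,0],10],[[2.4,1,45],[0,0,0],10],[[2.4,1,48],[0,0,0],10],[[2.4,1,50],[0,0,0],10],[[2.4,1,50],[0,0,0],10]])

```text
clock: 5.42
tcp_pos: [0.5669, 0.0737, 0.0944]
orientation: [0.0, 0.714, 0.701, 0.0]
wrist_force: [-0.2, -0.9, -1.5]
finger_gap: 0.0155
grip_force: 60.0
```

Request:
step_arm(moves=[[[0,0,4],[0,0,0],10],[[0,0,8],[0,0,0],10],[[0,0,12],[0,0,0],10],[[0,0,16],[0,0,0],10],[[0,0,20],[0,0,0],10],[[0,0,24],[0,0,0],10],[[0,0,26],[0,0,0],10],[[0,0,26],[0,0,0],10]])

```text
clock: 6.08
tcp_pos: [0.5673, 0.0731, 0.0707]
orientation: [0.002, 0.714, 0.701, 0.0]
wrist_force: [-4.0, -4.9, 17.5]
finger_gap: 0.015
grip_force: 62.3
```

Request:
step_arm(moves=[[[0,0,-38],[0,0,0],10],[[0,0,-52],[0,0,0],10],[[-35,2.5,-52],[0,0,0],10],[[-70,4.8,-52],[0,0,0],10],[[-74.5,4.9,-50],[0,0,0],10],[[-74.5,4.9,-44],[0,0,0],10],[[-74.5,4.9,-39],[0,0,0],10],[[-74.5,4.9,-36],[0,0,0],10]])

```text
clock: 6.75
tcp_pos: [0.5692, 0.0005, 0.1027]
orientation: [-0.001, 0.713, 0.701, -0.0]
wrist_force: [-0.3, 0.6, 0.2]
finger_gap: 0.0153
grip_force: 60.0
```

Request:
step_arm(moves=[[[0,0,2],[0,0,0],10],[[0,0,4],[0,0,0],10],[[0,0,6],[0,0,0],10],[[0,0,8],[0,0,0],10],[[0,0,10],[0,0,0],10],[[0,0,10],[0,0,0],10]])

```text
clock: 7.25
tcp_pos: [0.5698, 0.0002, 0.0935]
orientation: [-0.0, 0.713, 0.701, -0.0]
wrist_force: [0.8, -1.6, 0.0]
finger_gap: 0.015
grip_force: 60.1
```

In the bore with no force. I'll push on.

Request:
step_arm(moves=[[[0.3,0.3,4],[0,0,0],10],[[0.3,0.3,8],[0,0,0],10],[[0.3,0.3,12],[0,0,0],10],[[0.3,0.3,16],[0,0,0],10],[[0.3,0.3,20],[0,0,0],10],[[0.3,0.3,23],[0,0,0],10],[[0.3,0.3,25],[0,0,0],10],[[0.3,0.3,25],[0,0,0],10]])

```text
clock: 7.92
tcp_pos: [0.5713, -0.0019, 0.0709]
orientation: [0.002, 0.714, 0.7, -0.0]
wrist_force: [-0.5, -6.2, 10.5]
finger_gap: 0.0151
grip_force: 61.6
```

Request:
step_arm(moves=[[[0,0,-38],[0,0,0],10],[[0,0,-52],[0,0,0],10],[[-35,2.5,-52],[0,0,0],10],[[-70,5.2,-52],[0,0,0],10],[[-76.7,5.4,-50],[0,0,0],10],[[-76.7,5.4,-44],[0,0,0],10],[[-76.7,5.4,-39],[0,0,0],10],[[-76.7,5.4,-36],[0,0,0],10]])

```text
clock: 8.58
tcp_pos: [0.5733, -0.0759, 0.1036]
orientation: [-0.002, 0.713, 0.701, -0.0]
wrist_force: [-0.1, 0.7, -0.5]
finger_gap: 0.0152
grip_force: 60.3
```

Request:
step_arm(moves=[[[0,0,2],[0,0,0],10],[[0,0,4],[0,0,0],10],[[0,0,6],[0,0,0],10],[[0,0,8],[0,0,0],10],[[0,0,10],[0,0,0],10],[[0,0,10],[0,0,0],10]])

```text
clock: 9.08
tcp_pos: [0.5745, -0.0768, 0.095]
orientation: [-0.0, 0.713, 0.701, 0.0]
wrist_force: [1.4, -0.4, -1.8]
finger_gap: 0.0152
grip_force: 60.2
```

Request:
step_arm(moves=[[[0,0,4],[0,0,0],10],[[0,0,8],[0,0,0],10],[[0,0,10],[0,0,0],10],[[0,0,12],[0,0,0],10]])

```text
clock: 9.42
tcp_pos: [0.5758, -0.0778, 0.0862]
orientation: [0.002, 0.714, 0.701, 0.001]
wrist_force: [-7.1, 0.4, 31.6]
finger_gap: 0.0152
grip_force: 64.5
```

Request:
step_arm(moves=[[[0,0,0],[0,0,0],10],[[0,0,0],[0,0,0],10],[[0,0,3],[0,0,0],10],[[0,0,3],[0,0,0],10],[[0,0,3],[0,0,0],10]])

```text
clock: 9.83
tcp_pos: [0.576, -0.0778, 0.0861]
orientation: [0.003, 0.713, 0.701, 0.001]
wrist_force: [-9.5, 1.3, 35.1]
finger_gap: 0.0155
grip_force: 65.1
```

```bash
python3 - <<'E'
from h import *
shot("wrist","w4",(200,80,440,280),3)
to(.5745,-.077,.0887,-1)
E
```

```text
tcp [ 0.576  -0.0778  0.0861] yaw -1.03 z [ 0.0059 -0.0024 -1.    ] shift [ 0.8 -1.5 -2.6] turn -0.001 F [-9.2  0.2 34.3]
```

View pics/w4.png

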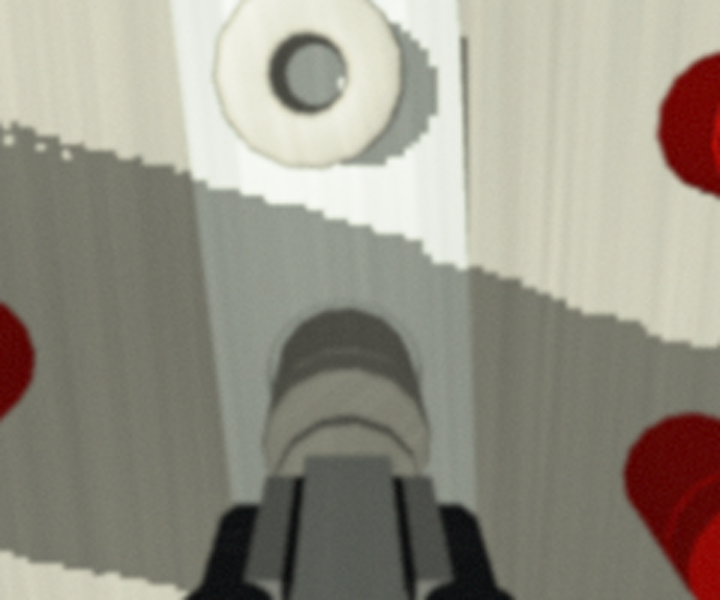

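The shoulder stands about 16 mm proud of the bushing 3 rim (scale 5.0 against 4.6 px/mm), so the bushing looks bad. I'll re-push once, re-centred, to rule out a jam.

Request:
step_arm(moves=[[[0,0,-8],[0,0,0],10],[[0,-0.5,-12],[0,0,0],10],[[0,-0.5,-12],[0,0,0],10],[[-0.5,0,-6],[0,0,0],10],[[-0.5,0,-3],[0,0,0],10],[[-0.5,0,0],[0,0,0],10],[[-0.5,0,2],[0,0,0],10]])

```text
clock: 10.47
tcp_pos: [0.5767, -0.0782, 0.0856]
orientation: [0.003, 0.713, 0.701, 0.002]
wrist_force: [-15.8, 3.4, 63.9]
finger_gap: 0.0152
grip_force: 68.8
```

Request:
step_arm(moves=[[[0,0,-35],[0,0,0],10],[[0,0,-65],[0,0,0],10],[[-40,-9,-70],[0,0,0],10],[[-80,-18,-70],[0,0,0],10],[[-120,-27,-70],[0,0,0],10],[[-160,-36,-70],[0,0,0],10],[[-200,-45,-70],[0,0,0],10],[[-240,-54,-70],[0,0,0],10]])

```text
clock: 11.13
tcp_pos: [0.5149, -0.3177, 0.1462]
orientation: [-0.001, 0.713, 0.701, 0.0]
wrist_force: [-0.3, -0.0, -0.8]
finger_gap: 0.0151
grip_force: 60.8
```

Request:
step_arm(moves=[[[-9,-6,0],[0,0,0],10],[[-9,-6,0],[0,0,0],10],[[-9,-6,0],[0,0,0],10],[[-9,-6,0],[0,0,0],10]])

```text
clock: 11.47
tcp_pos: [0.5098, -0.3241, 0.147]
orientation: [-0.001, 0.713, 0.701, 0.0]
wrist_force: [0.2, -0.3, -1.0]
finger_gap: 0.0154
grip_force: 60.8
```

```bash
python3 - <<'E'
from h import *
to(.517,-.3285,.1027,-1)
shot("wrist","w5",(200,80,440,280),3)
p=saved("w5");s=telemetry.get_state();M=R(s).as_matrix()
f=lambda d:((project("wrist",s["tcp_pos"]+M@d,p)-[200,80])*3+1).round(1)
for o in(0,.001,.002):
  for sl in(0,.003):print(o,sl,"pin far",f([o+.006,0,.0437-sl]),"shoulder far top",f([o+.014,0,.0087-sl]))
print("stand mouth",((project("wrist",(.5164,-.3276,.044),p)-[200,80])*3+1).round(1))
E
```

```text
tcp [ 0.5098 -0.3241  0.147 ] yaw -0.99 z [-0.0015  0.0021 -1.    ] shift [-4.4  7.3 44.3] turn 0.0 F [ 0.2 -0.3 -1. ]
0 0 pin far [349.5 400.5] shoulder far top [349.9 425.1]
0 0.003 pin far [349.6 405.2] shoulder far top [350.  431.3]
0.001 0 pin far [349.5 396.3] shoulder far top [349.9 420.1]
0.001 0.003 pin far [349.6 401. ] shoulder far top [350.  426.1]
0.002 0 pin far [349.5 392.1] shoulder far top [349.9 415. ]
0.002 0.003 pin far [349.6 396.7] shoulder far top [350. 421.]
stand mouth [371.2 362. ]
```

View pics/w5.png

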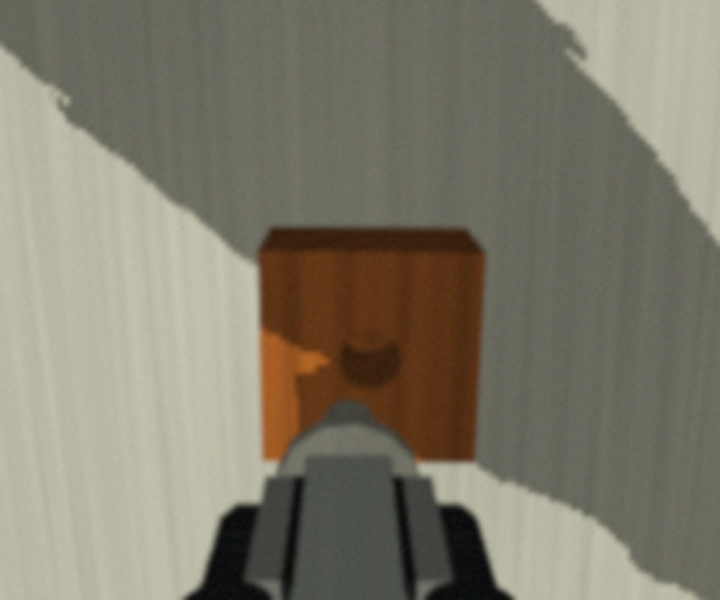

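Hole centre (370,358), pin end col 349, far edge row ~401.

Request:
step_arm(moves=[[[-3.3,6.4,20],[0,0,0],10],[[-3.3,6.4,40],[0,0,0],10],[[-3.3,6.4,52],[0,0,0],10],[[-3.3,6.4,58],[0,0,0],10],[[-3.3,6.4,62],[0,0,0],10],[[-3.3,6.4,66],[0,0,0],10],[[-3.3,6.4,68],[0,0,0],10]])

```text
clock: 12.1
tcp_pos: [0.5169, -0.3285, 0.0805]
orientation: [0.0, 0.713, 0.701, 0.0]
wrist_force: [-0.1, -0.0, -0.4]
finger_gap: 0.0153
grip_force: 60.8
```

Request:
step_arm(moves=[[[0,0,6],[0,0,0],10],[[0,0,12],[0,0,0],10],[[0,0,17],[0,0,0],10],[[0,0,21],[0,0,0],10],[[0,0,24],[0,0,0],10],[[0,0,25.5],[0,0,0],10],[[0,0,25.5],[0,0,0],10]])

```text
clock: 12.68
tcp_pos: [0.5162, -0.3289, 0.0576]
orientation: [0.001, 0.713, 0.701, -0.0]
wrist_force: [-6.6, 3.7, 18.6]
finger_gap: 0.0151
grip_force: 63.3
```

Request:
step_arm(moves=[[[0,0,-1],[0,0,0],50],[[0,0,-1],[0,0,0],50],[[0,0,-1],[0,0,0],50],[[0,0,-1],[0,0,0],50],[[0,0,-25],[0,0,0],50],[[0,0,-60],[0,0,0],55],[[0,0,-95],[0,0,0],60],[[0,0,-110],[0,0,0],60]])

```text
clock: 13.35
tcp_pos: [0.5178, -0.33, 0.169]
orientation: [0.003, 0.713, 0.701, 0.0]
wrist_force: [0.3, -0.8, 0.9]
finger_gap: 0.0603
grip_force: 0.0
```

```bash
python3 - <<'E'
from h import *
a=imaging.read_camera("side")[125:195,350:410,::-1]; b=imaging.read_camera("wrist")[60:260,190:450,::-1]
a=cv2.resize(a,(400,467),interpolation=cv2.INTER_CUBIC);b=cv2.resize(b,(390,300))
c=np.zeros((467,790,3),np.uint8);c[:,:400]=a;c[:300,400:]=b;cv2.imwrite("pics/w6.png",c)
to(.5745,-.077,.13,3)
E
```

```text
tcp [ 0.5183 -0.3305  0.1685] yaw -1.03 z [ 0.0053 -0.0043 -1.    ] shift [254.6  51.5  37.7] turn -0.07 F [ 0.3 -0.8 -0.9]
```

View pics/w6.png

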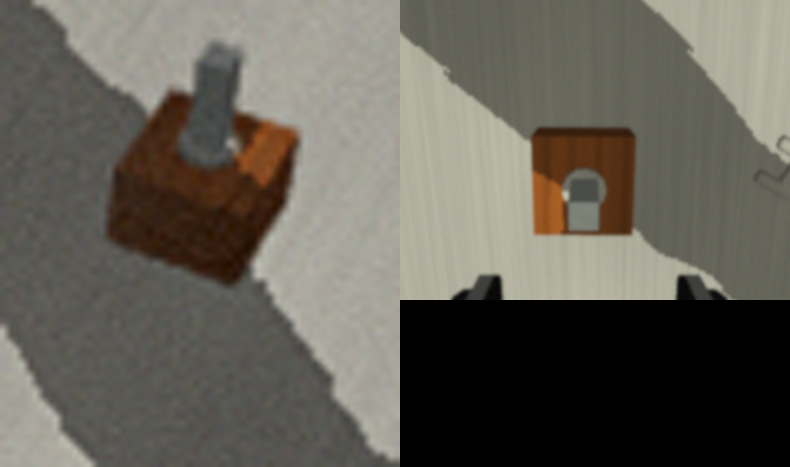

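The gauge is upright in the stand with its shoulder flush. Next is bushing 3.

Request:
step_arm(moves=[[[40,8,0],[0,0,-0.07],60],[[80,16,0],[0,0,-0.07],60],[[120,24,10],[0,0,-0.07],60],[[160,32,20],[0,0,-0.07],60],[[200,40,35],[0,0,-0.07],60],[[240,49,38],[0,0,-0.07],60],[[254.6,51.5,38],[0,0,-0.07],60],[[254.6,51.5,38],[0,0,-0.07],60]])

```text
clock: 14.12
tcp_pos: [0.5715, -0.0708, 0.1245]
orientation: [-0.002, 0.686, 0.727, -0.0]
wrist_force: [0.3, -0.6, -0.3]
finger_gap: 0.0598
grip_force: 0.0
```

Request:
step_arm(moves=[[[0,0,0],[0,0,0],60],[[0,0,0],[0,0,0],60],[[0,0,0],[0,0,0],60]])

```text
clock: 14.37
tcp_pos: [0.5722, -0.0765, 0.1264]
orientation: [-0.0, 0.689, 0.725, -0.0]
wrist_force: [0.6, 0.0, 0.2]
finger_gap: 0.06
grip_force: 0.0
```

```bash
python3 - <<'E'
from h import *
to(.575,-.0775,.025,3)
shot("wrist","w7"); im=cv2.cvtColor(cv2.imread("pics/w7.png"),cv2.COLOR_BGR2GRAY);p=saved("w7")
u,v=project("wrist",(.575,-.0775,.057),p);print(u,v)
c=cv2.resize(im[int(v)-45:int(v)+45,int(u)-45:int(u)+45],None,fx=4,fy=4,interpolation=cv2.INTER_CUBIC)
for lo,hi,p2 in((20,40,22),(55,90,30)):
    r=cv2.HoughCircles(c,cv2.HOUGH_GRADIENT,1.5,200,param1=60,param2=p2,minRadius=lo,maxRadius=hi)
    if r is not None:
        for q in r[0][:2]:
            a,b=int(u)-45+q[0]/4,int(v)-45+q[1]/4;print(q,world("wrist",a,b,.057,p).round(4))
E
```

```text
tcp [ 0.5722 -0.0765  0.1264] yaw 2.88 z [-5.e-04 -1.e-04 -1.e+00] shift [ -1.1   2.8 101.4] turn -0.002 F [0.6 0.  0.2]
319.32800251207055 210.53232543729646
[159.75  71.25  33.8 ] [ 0.5699 -0.0559  0.057 ]
[174.75 120.75  82.15] [ 0.5731 -0.0654  0.057 ]
```

Request:
step_arm(moves=[[[-1.1,2.8,30],[0,0,0],60],[[-1.1,2.8,60],[0,0,0],60],[[-1.1,2.8,85],[0,0,0],60],[[-1.1,2.8,100],[0,0,0],60],[[-1.1,2.8,101],[0,0,0],60],[[-1.1,2.8,101],[0,0,0],45],[[-1.1,2.8,101],[0,0,0],30],[[-1.1,2.8,101],[0,0,0],30]], grip_force=60)

```text
clock: 15.08
tcp_pos: [0.5772, -0.0771, 0.0277]
orientation: [0.002, 0.689, 0.725, 0.001]
wrist_force: [1.0, -1.0, -1.8]
finger_gap: 0.0353
grip_force: 58.1
```

Request:
step_arm(moves=[[[0,0,0],[0,0,0],30],[[0,0,0],[0,0,0],30],[[0,0,-15],[0,0,0],30],[[0,0,-40],[0,0,0],30],[[0,0,-70],[0,0,0],30],[[0,0,-90],[0,0,0],30],[[0,0,-90],[0,0,0],30]])

```text
clock: 15.67
tcp_pos: [0.5777, -0.0767, 0.1204]
orientation: [0.003, 0.688, 0.725, 0.002]
wrist_force: [0.3, 0.3, -2.9]
finger_gap: 0.0349
grip_force: 59.0
```

```bash
python3 - <<'E'
from h import *
to(.479,.276,.115,3);print(telemetry.get_state()["finger_gap"])
E
```

```text
tcp [ 0.5777 -0.0767  0.1204] yaw 3.0 z [ 0.0067 -0.0017 -1.    ] shift [357.3 -80.1   4.1] turn -0.0 F [ 0.3  0.3 -2.9]
0.03493919899712489
```

Request:
step_arm(moves=[[[40,-9,0],[0,0,0],30],[[80,-18,0],[0,0,0],30],[[120,-27,0],[0,0,0],30],[[160,-36,0],[0,0,0],30],[[200,-45,0],[0,0,0],30],[[240,-54,0],[0,0,0],30],[[280,-63,0],[0,0,0],30],[[315,-71,0],[0,0,0],30]])

```text
clock: 16.33
tcp_pos: [0.4855, 0.2366, 0.1142]
orientation: [-0.001, 0.688, 0.726, -0.001]
wrist_force: [0.0, -0.4, -2.7]
finger_gap: 0.0344
grip_force: 59.1
```

Request:
step_arm(moves=[[[30,-7,0],[0,0,0],30],[[42,-9,0],[0,0,0],30],[[42,-9,15],[0,0,0],30],[[42,-9,40],[0,0,0],30],[[42,-9,65],[0,0,0],30],[[42,-9,72],[0,0,0],30],[[42,-9,72],[0,0,0],30]])

```text
clock: 16.92
tcp_pos: [0.4738, 0.2747, 0.0406]
orientation: [-0.001, 0.689, 0.725, -0.003]
wrist_force: [-0.8, -1.3, -3.4]
finger_gap: 0.0344
grip_force: 59.8
```

```bash
python3 - <<'E'
from h import *
to(.479,.276,.027,3);print(telemetry.get_state()["finger_gap"])
E
```

```text
tcp [0.4738 0.2747 0.0406] yaw 2.97 z [-0.0067 -0.0028 -1.    ] shift [ 1.1  5.3 13.5] turn -0.001 F [-0.8 -1.3 -3.4]
0.034437389872130214
```

Request:
step_arm(moves=[[[1,4,5],[0,0,0],30],[[1,4,9],[0,0,0],30],[[1,4,12],[0,0,0],30],[[1,4,14],[0,0,0],30],[[1,4,14.5],[0,0,0],30],[[1,4,14.5],[0,0,0],30]])

```text
clock: 17.42
tcp_pos: [0.4809, 0.2774, 0.0296]
orientation: [0.0, 0.689, 0.725, 0.0]
wrist_force: [-0.9, -0.8, -2.4]
finger_gap: 0.0345
grip_force: 59.9
```

Request:
step_arm(moves=[[[0,0,1.5],[0,0,0],30],[[0,0,3],[0,0,0],30],[[0,0,4],[0,0,0],30],[[0,0,4],[0,0,0],30]])

```text
clock: 17.75
tcp_pos: [0.4809, 0.2774, 0.0256]
orientation: [0.0, 0.688, 0.725, 0.0]
wrist_force: [-0.8, -0.3, -1.0]
finger_gap: 0.0344
grip_force: 59.9
```

Request:
step_arm(moves=[[[0,0,1],[0,0,0],30],[[0,0,1.5],[0,0,0],30],[[0,0,1.5],[0,0,0],30]])

```text
clock: 18.0
tcp_pos: [0.481, 0.2774, 0.0254]
orientation: [0.0, 0.688, 0.725, 0.0]
wrist_force: [-4.0, -2.8, 8.9]
finger_gap: 0.0348
grip_force: 60.5
```

On the floor. I'll release and retreat.

Request:
step_arm(moves=[[[0,0,-1],[0,0,0],45],[[0,0,-1],[0,0,0],60],[[0,0,-1],[0,0,0],60],[[0,0,-1],[0,0,0],60],[[0,0,-25],[0,0,0],60],[[0,0,-60],[0,0,0],60],[[0,0,-100],[0,0,0],60],[[0,0,-130],[0,0,0],60]])

```text
clock: 18.67
tcp_pos: [0.4811, 0.2775, 0.1562]
orientation: [0.0, 0.688, 0.725, 0.001]
wrist_force: [0.9, 0.8, -0.2]
finger_gap: 0.0601
grip_force: 0.0
```

Request:
step_arm(moves=[[[0,-40,0],[0,0,0],60],[[0,-80,0],[0,0,0],60],[[0,-90,0],[0,0,0],60],[[0,-90,0],[0,0,0],60],[[0,-90,0],[0,0,0],60],[[0,-90,0],[0,0,0],60]])

```text
clock: 19.17
tcp_pos: [0.3922, 0.2731, 0.1539]
orientation: [0.0, 0.689, 0.725, 0.001]
wrist_force: [1.3, -0.7, 0.0]
finger_gap: 0.0598
grip_force: 0.0
```

```bash
python3 - <<'E'
from h import *
p=imaging.camera_params("side");a=imaging.read_camera("side").astype(int);b=cv2.imread("pics/side0.png")[:,:,::-1].astype(int)
m=(np.abs(a-b).sum(2)>90).astype(np.uint8)
n,l,s,c=cv2.connectedComponentsWithStats(m)
for i in range(1,n):
    if s[i,4]>12: print(s[i],c[i].round())
for z in(.004,.056):print("expected bushing px",project("side",(.481,.277,z)).round())
for z in(.005,.057):print("old b3 px",project("side",(.5745,-.077,z)).round())
# column profile of the bushing in the tray
u,v=project("side",(.481,.277,.030)).round().astype(int)
print(cv2.resize(a[v-24:v+25,u-20:u+21].mean(2).astype(np.float32),(20,24),interpolation=cv2.INTER_AREA).astype(int))
E
```

```text
[  266     0   374   314 35877] [433. 146.]
[581  72  54  12  75] [610.  77.]
[616  78  13   9  49] [621.  82.]
[624  79  16  31 186] [633.  99.]
[589  83  12  10  22] [596.  87.]
[611  85   7   8  13] [614.  88.]
[566  93  43  30 318] [588. 109.]
[605 105  18   9  73] [615. 109.]
[  454   174   186   226 15418] [578. 327.]
[551 197  43  11 263] [572. 201.]
[ 513  206   46   54 1128] [534. 234.]
[604 218   6   6  15] [606. 220.]
[491 255  35  16 298] [511. 262.]
[461 257  22  42 471] [472. 276.]
[282 291  22  18 116] [294. 300.]
[462 303  27  22 162] [472. 313.]
[273 305  28  21 180] [286. 314.]
[494 309  16  17 145] [501. 318.]
[313 314   7   6  13] [316. 316.]
[315 317  27  20 151] [330. 327.]
[ 347  319  106   81 4425] [402. 372.]
[626 373  14  14 115] [634. 378.]
[609 374  15   6  32] [617. 376.]
expected bushing px [296. 323.]
expected bushing px [295. 312.]
old b3 px [327. 204.]
old b3 px [327. 192.]
[[ 74  78  76  75  71  48  33  37  48  52  52  52  52  55  48  50  69  85
   63  47]
 [ 74  75  77  62  43  30  39  50  49  53  52  53  57  58  58  48  52  70
   78  55]
 [ 76  72 
[... 1160 characters left out ...]
  66  65
   61  60]
 [ 94  92  92  92  92  93  93  73  66  73  75  77  81  71  67  67  67  64
   61  58]
 [ 93  90  92  92  92  93  94  92  83  77  79  81  87  85  83  74  70  67
   72  86]
 [ 90  91  93  92  93  94  94  95  96  94  93  98  99  97  99  94  92  92
   94  96]
 [ 92  93  94  92  93  94  96  93  95  97  97  98 100 100 101  99  98  98
   96  96]
 [ 95  94  93  93  95  93  96  97  97  97  98 100  97  97  97 100  96  97
   97  95]
 [ 92  91  93  93  93  93  95  95  96  98  98  99 100 100 100  99  98  97
   95  96]
 [ 93  92  92  93  92  94  95  96  98  98  99 101 100 100 100  99  98  96
   95  94]
 [ 93  92  93  93  94  95  95  96  97  99 100  99 101  99 100  98 100  96
   96  95]]
```

```bash
python3 -c "
from workcell import env
print(env.hand_in())"
```

```text
the job is handed in; nothing more can be done
None
```

I tried the gauge in bushings 1, 2 and 3 in that order: 1 and 2 took it to the shoulder and stayed in their nests, while 3 stopped short and now stands upright in the reject tray, with the gauge back fully down in its stand and the job handed in at about 19 s.

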